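# Key the tester tray onto its base

### The job

The white round tester tray sits loose and raised on its dark base because its rim notch is turned away from the base's steel locating pin. With a fingertip against one of its dividers, push the tray round until the notch stands over the pin, then press down on the middle of the tray until it is fully home, flat on the base with the pin in the notch. Never lift the tray, do not lean on it harder than a firm push (40 N), and leave the other things where they stand.

Things in the scene. Friction and masses are not known exactly. Their poses are not given: they have to be found in the camera images.
- base: Round dark-wood base, 200 mm across, fixed to the counter on a 2 mm rubber mat; place and yaw vary. Heights here count from its underside (its origin, at its centre; z up). Its flat top, 172 mm across, is at 16.5 mm. A steel spindle stands in its middle, inside the tray's hub. At its edge, on its own -x side, stands a steel block 16 mm wide, 25 mm high, 88 to 99 mm from the centre, carrying the pin.
- base_pin (a point): Middle of the locating pin: a round steel pin 8 mm thick that lies along the base's radius and points inward from the block, 66 to 92 mm from the centre; its top is at 23.5 mm. The point is 73 mm from the base's centre on its -x side. The tray hides the pin; the block outside the rim shows where it is.
- tray: Loose white tray, 160 mm across, about 0.25 kg: floor 8 mm thick, rim 14 mm high, three upright dividers 5 mm thick from hub to rim, tops 31 mm above the underside, at 0, 120 and 240 degrees from its own x axis. Origin: centre of its underside, z up. It turns either way on the spindle (1 mm play, 1 to 3 N at a divider) and stops when not pushed. Starts level, underside at 27 mm; fully home at 16.5 mm.
- tray_notch (a point): Middle of the notch cut through the tray's rim and floor on its -x side, halfway between two dividers: 73 mm from the tray's centre, 4 mm above its underside. The notch runs from 60 mm radius out through the rim, 17 mm wide here, 13.7 mm at its inner end. It starts 0.5 rad to half a turn away from the pin, either way round.
- tray_cap (a point): Centre of the flat top of the tray's hub (36 mm across, 34 mm above the tray's underside): the place to press.
- sleeve (a joint): Stiff grey sleeve, 110 mm across, hidden under the tray, which it carries: 0 = up (start), 0.0105 m = tray fully home. It slides down only when the tray is pressed with about 4 to 6 N, and stays where it was pushed. If the notch is not over the pin, the tray meets the pin after about 3.5 mm; it can then still be turned.
- mag_jar_1: Bystander: small magenta jar with a black lid, 46 mm across, 40 mm high. Origin: centre of underside.
- candle_5: Bystander: coral candle in a glass, 80 mm across, 57 mm high. Origin: centre of underside.
- balm_tin_1: Bystander: flat white balm tin, 40 mm across, 13 mm high. Origin: centre of underside.
- tape_1: Bystander: roll of tape lying flat, 96 mm across, 25 mm high. Origin: centre of underside.
- lip_stick_1: Bystander: striped lip stick standing upright, 15 mm across, 70 mm high. Origin: centre of underside.

How it is judged:
On the way:
1. the tray, not yet pressed home, is turned until its notch is over the pin (horizontal distance between tray_notch and base_pin below 0.009 m and z of tray in the frame of base above 0.0205 m), for 0.02 s.
At the end, for the whole second after the job is handed in: The tray's underside is within 2 mm of the base's top (less than 18.5 mm above the base's underside), level within 0.03 rad, the notch's middle within 7 mm of the pin's, at rest (z of tray in the frame of base below 0.0185 m and angle between tray's own z axis and vertical below 0.03 rad and horizontal distance between tray_notch and base_pin below 0.007 m and linear speed of tray below 0.02 m/s); the robot touches nothing.
It fails at once if the tray is lifted (its underside more than 8 mm above its starting height) (z of tray in the frame of base above 0.035 m).
It fails at once if the tray is pushed or pressed with more than 40 N (contact force between the fingers and tray above 40 N).
It fails at once if one of the bystanders is moved by more than 20 mm or tipped over (distance of any of mag_jar_1, candle_5, balm_tin_1, tape_1, lip_stick_1 from where it was at the start of the episode above 0.02 m or angle between any of mag_jar_1, candle_5, balm_tin_1, tape_1, lip_stick_1's own z axis and vertical above 0.5 rad).
It also fails if it takes over 51 s, if anything falls off the work surface, if the arm or the gripper's body presses on something with over 40 N, if the wrist force passes 120 N, or if a joint passes its speed limit or range.

### The arm

A 6-joint arm with a two-finger parallel gripper is mounted at the origin on a cart in front of the work surface, level with it; the furniture and walls round the work are solid. World frame = base frame: x ahead of the robot, y to its left, z up, the work surface at z = 0. Lengths are in m, angles in rad, forces in N, time in s.
With the tool pointing down it reaches from about 0.375 to 0.9 m from the base axis. Payload 3.1 kg.
Tool frame: the origin (TCP) lies on the centre line of the jaws, within the pads' length; the fingertips stand robot.tip_reach ahead of it and the grasp point (between the pads) lies 8 mm behind it (robot.tip_reach is the distance from the TCP to the fingertips, in m); z points along the fingers, y is the line along which they close (so a half turn about z gives the same grasp; the last joint's range is limited). The gripper opens to 87 mm and grips with 3 to 60 N. Pads are 19 mm wide; open, the fingers measure 117 mm over their backs; the gripper's body (75 mm by 190 mm) begins 51 mm behind the grasp point.
Start: joints at [-1.401, 0.527, 1.433, -0, 1.181, -0.178], TCP at [0.214, -0.587, 0.234] pointing down, gripper open.
Joint ranges: [-3.08, 3.08], [-0.75, 2.2], [0.22, 2.44], [-1.43, 4.57], [0, 2.65], [-2.85, 2.85]. Speed limits (rad/s): [2.79, 2.79, 3.14, 3.14, 3.14, 3.14].

### API

Orientations are given as a unit quaternion [x, y, z, w].
In Python, from rig import robot gives the robot as it stands.
- The arm moves only by the tool jog_arm, never from a script. Its argument "motion" is one flat list of numbers, 7 for each row, row after row: the shift along the tool's x, y, z scaled (see below), then the turn, a rotation vector about the tool's x, y, z scaled (see below), then the gripper's target within -1 to 1 (shut at 1, half-way at 0, fully open at -1). In form: [x, y, z, rx, ry, rz, hand, x, y, z, rx, ry, rz, hand, ...]. A call has 1 to 12 rows; each row shifts and turns the commanded pose from where the row before left it, along the tool's axes as they then stand; what a row does not reach is not made up. The controller multiplies each number of a shift by 4 cm and each number of a turn by 4 degrees. A row lasts 1/8 s, in which the tool goes at most 62.5 mm and 10.7 degrees, less where a joint would pass 70% of its speed; a pose out of reach is approached as far as the arm can. A call with a number of a shift or a turn outside -1 to 1 is refused whole. A call with a gripper value outside its range is refused whole. The fingers move at their own pace and stop on an object; "grip_force" is the grip in N (left out, the last holds). Time passes only in rows, so rows that do not move let the fingers close. It gives the time, the measured TCP pose, the force, the opening and the grip force at its end, in the units of the state.
- robot.get_obs(): the state, without advancing time (a new reading comes with each control period).
- robot.camera(name): name is "scene" or "side" or "wrist"; returns the picture (480x640x3 uint8, blue, green, red); there is no depth.
- robot.calibration(name): a dict with "fx", "fy", "cx", "cy" (pixels), "R" (3x3) and "t" (3): a world point X has camera coordinates R X + t; the wrist camera has in their place "T_tool_cam" (4x4, takes a point from camera to tool coordinates, whose origin is the TCP and whose axes are the flange's). Camera axes: x right, y down, z forward; pixel columns grow to the right and rows downward; lengths in m; the calibration is good to about 2 mm. The wrist camera is an equidistant fisheye: a pixel r from the principal point sees the ray r / f radians off the axis. A picture is of the moment at which its call begins: read the wrist's pose just before it. calibration takes no time and is no camera call.
- robot.hand_in(): hands the job in; it is judged then, once.
The state is a dict: "time": time; "q": joint angles; "joint_velocities": joint speeds; "joint_torque": joint torques, N m; "position": TCP position; "tool_rot": TCP orientation; "ft_force": force on the tool from outside, world axes, zero at the start; "moment": the same for the moment, N m; "grip_width": finger opening in m; "grip_force": force on a finger pad.
Only numpy, scipy, OpenCV 4.12 (cv2) and the standard library are available. Lean on these libraries where they do the work, as an engineer would, in place of code of your own. Each camera call takes 0.05 s, during which the arm holds its last target. There are 200 camera calls.

## Working session

There is one attempt and no reset: what is moved stays moved. The work goes in short steps, Python scripts to look and compute and a tool call to move; the robot and the scene stay as the last step left them, time stands still between calls to the robot, and variables do not carry over. Pictures are saved under pics/ and viewed, at most 10 in all, crops included, and the job is handed in when it is done.

Besides the shell and the picture viewer there is one more tool, called after "Request:" as a command line: name --argument value ..., lists and objects as JSON in quotes. jog_arm: Moves the arm, as the interface text tells. Shifts and turns lie within -1 to 1; 1 stands for 4 cm of shift or 4 degrees of turn. Its arguments: {"type":"object","properties":{"motion":{"type":"array","items":{"type":"number"}},"grip_force":{"type":"number"}},"required":["motion"]}

```bash
mkdir -p pics; ls
python3 - <<'E'
from rig import robot
import cv2,numpy as np
o=robot.get_obs(); print(o, robot.tip_reach)
for n in ("scene","side"):
    cv2.imwrite(f"pics/{n}0.png",robot.camera(n)); print(n,robot.calibration(n))
print(robot.calibration("wrist"))
E
```

```text
pics
{'time': 0.0, 'q': array([-1.40050078e+00,  5.28468126e-01,  1.43390482e+00, -2.43948530e-05,
        1.18138108e+00, -1.78495319e-01]), 'joint_velocities': array([ 0.00044366, -0.00044539, -0.00026434, -0.00072985,  0.00060087,
       -0.00058542]), 'joint_torque': array([ 3.40261013e-04, -4.40043926e+01, -1.76590633e+01,  6.32942165e-02,
        5.82384481e-02, -1.87111405e-04]), 'position': array([ 0.21350316, -0.58664834,  0.2325696 ]), 'tool_rot': array([ 9.84830238e-01,  1.73517246e-01, -6.84844088e-06, -1.08072287e-03]), 'ft_force': array([0.48407129, 0.8418108 , 0.8433859 ]), 'moment': array([-0.04503707, -0.01618499,  0.0227912 ]), 'grip_force': 0.0, 'grip_width': 0.0867426622427458} 0.011
scene {'fx': 498.3347359236561, 'fy': 498.3347359236561, 'cx': 318.32377334033356, 'cy': 240.22282012506614, 'R': array([[-0.86003278, -0.51019825, -0.00643081],
       [-0.33119451,  0.56778802, -0.75360929],
       [ 0.38814148, -0.64599884, -0.65729117]]), 't': array([0.45826403, 0.25065645, 0.66289353])}
side {'fx': 474.3030650466894, 'fy': 474.3030650466894, 'cx': 320.7715173639528, 'cy': 242.50688152495604, 'R': array([[ 9.96584459e-01, -8.25774157e-02,  6.21778058e-04],
       [-3.63238524e-02, -4.45110993e-01, -8.94738387e-01],
       [ 7.41619440e-02,  8.91659786e-01, -4.46590228e-01]]), 't': array([-0.50647652,  0.09080961,  0.83172023])}
{'fx': 371.64829954431775, 'fy': 371.64829954431775, 'cx': 324.47885321323935, 'cy': 246.44981053008536, 'T_tool_cam': array([[ 5.34164586e-04, -9.52239641e-01, -3.05351242e-01,
         8.52179582e-02],
       [ 9.99999815e-01,  4.19860484e-04,  4.40007022e-04,
        -7.37438680e-04],
       [-2.90787208e-04, -3.05351421e-01,  9.52239689e-01,
        -1.50431676e-01],
       [ 0.00000000e+00,  0.00000000e+00,  0.00000000e+00,
         1.00000000e+00]])}
```

View pics/scene0.png

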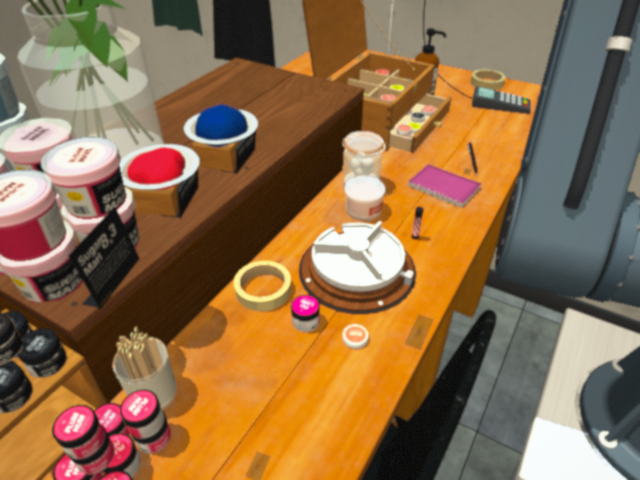

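View pics/side0.png

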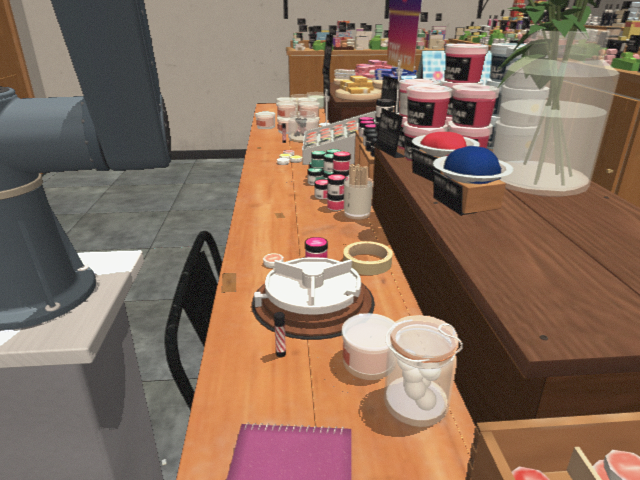

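Scene: tray about (357,254), steel block about (408,274). Side: tray about (313,282), block about (258,298). I'll enlarge both.

```bash
cat > h.py <<'E'
import numpy as np,cv2
from rig import robot
from scipy.spatial.transform import Rotation as Rn
def ray(n,u,v):
    c=robot.calibration(n);R,t=c["R"],c["t"]
    d=R.T@np.array([(u-c["cx"])/c["fx"],(v-c["cy"])/c["fy"],1]);return -R.T@t,d
def onz(n,u,v,z):
    o,d=ray(n,u,v);return o+d*(z-o[2])/d[2]
def two(a,b):
    o1,d1=ray("scene",*a);o2,d2=ray("side",*b)
    s=np.linalg.lstsq(np.c_[d1,-d2],o2-o1,rcond=None)[0]
    p,q=o1+s[0]*d1,o2+s[1]*d2
    return (p+q)/2,np.linalg.norm(p-q)
E
python3 - <<'E'
from h import *
a=cv2.imread("pics/scene0.png")[210:320,290:430];b=cv2.imread("pics/side0.png")[240:340,245:385]
f=lambda i:cv2.resize(i,None,fx=5,fy=5,interpolation=cv2.INTER_CUBIC)
cv2.imwrite("pics/a.png",f(a));cv2.imwrite("pics/b.png",f(b))
E
```

```text
(no output)
```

View pics/a.png

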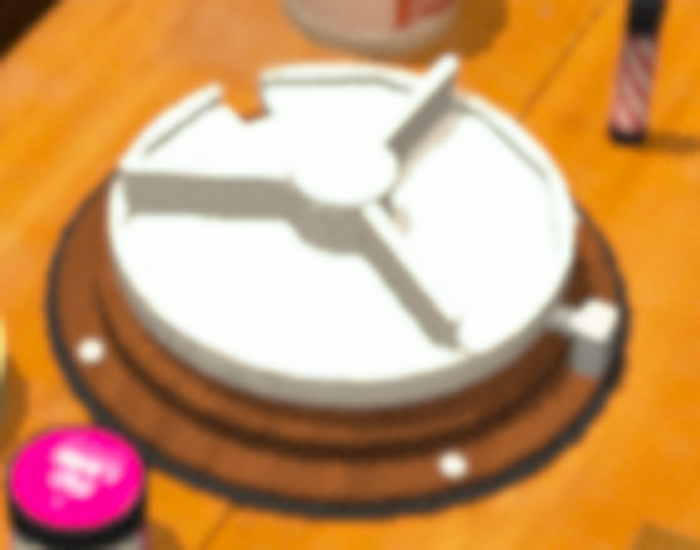

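View pics/b.png

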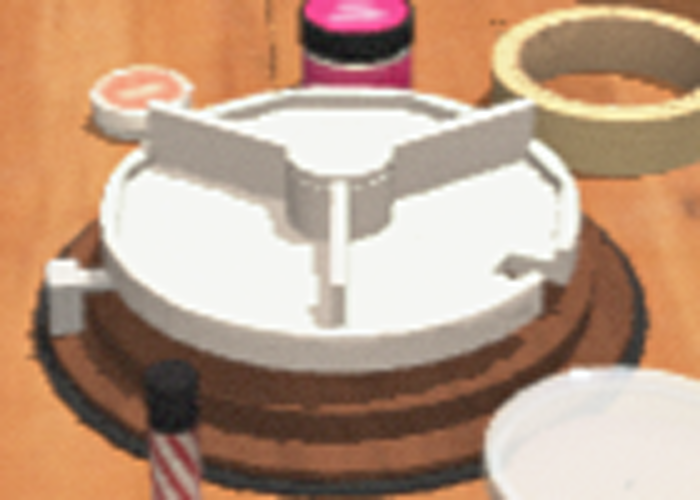

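Crop a (scene): hub cap at (359,246), notch (339,229), divider ends (314,244), (381,222), (381,277), block top (409,273). Crop b (side): cap (313,272), divider ends (275,262), (351,262), (312,297), notch (351,293), block top (258,294).

Run:
```python
from h import *
np.set_printoptions(precision=4,suppress=True)
S=lambda x,y:(290+x/5,210+y/5); D=lambda x,y:(245+x/5,240+y/5)
cap,g=two(S(345,175),D(340,158)); print("cap",cap,g, onz("scene",*S(345,175),.063), onz("side",*D(340,158),.063))
print("block",two(S(595,313),D(65,267)),onz("scene",*S(595,313),.027), onz("side",*D(65,267),.027))
# ellipse centres of tray rim via white mask, rough
c=cap[:2]
an=lambda p:(np.degrees(np.arctan2(*(p[:2]-c)[::-1])),np.linalg.norm(p[:2]-c))
for nm,p,q,z in [("d1",S(122,165),D(530,105),.06),("d2",S(452,60),D(338,285),.06),("d3",S(457,330),D(150,106),.06),("notch",S(243,85),D(560,262),.04),("block",S(595,313),D(65,267),.027)]:
    a=onz("scene",*p,z);b=onz("side",*q,z);print(nm,a,an(a),b,an(b))
# bystanders
for nm,n,u,v,z in [("lip","scene",418,215,.07),("jar","scene",305.5,305,.04),("candle","scene",364,190,.057),("tin","scene",355,332,.013),("tape","scene",263,280,.025),("lip","side",280,318,.07),("candle","side",370,330,.057)]:
    p=onz(n,u,v,z);print(nm,p,an(p))
```

```text
cap [ 0.4895 -0.0635  0.0591] 0.0011239683667654751 [ 0.487  -0.0594  0.063 ] [ 0.4896 -0.0698  0.063 ]
block (array([ 0.398 , -0.0746,  0.0286]), np.float64(0.0004187340284884554)) [ 0.3982 -0.0762  0.027 ] [ 0.398 -0.072  0.027]
d1 [ 0.5571 -0.0284  0.06  ] (np.float64(27.391824908844136), np.float64(0.0761728780575925)) [ 0.5576 -0.0336  0.06  ] (np.float64(23.68376110574652), np.float64(0.07437230576812097))
d2 [ 0.4837 -0.1377  0.06  ] (np.float64(-94.47099144506413), np.float64(0.07440807976083168)) [ 0.4841 -0.1407  0.06  ] (np.float64(-93.95331749099773), np.float64(0.07745028209537544))
d3 [ 0.4235 -0.0141  0.06  ] (np.float64(143.18881751823494), np.float64(0.08247705284003058)) [ 0.4272 -0.0237  0.06  ] (np.float64(147.39647961510423), np.float64(0.07388330530094331))
notch [ 0.5534 -0.1086  0.04  ] (np.float64(-35.247887460924886), np.float64(0.07825516660621766)) [ 0.5582 -0.1025  0.04  ] (np.float64(-29.560619767759288), np.float64(0.07904673880419982))
block [ 0.3982 -0.0762  0.027 ] (np.float64(-172.0678314281422), np.float64(0.09213625195831437)) [ 0.398 -0.072  0.027] (np.float64(-174.69516554741458), np.float64(0.09189499480756257))
lip [ 0.4291 -0.1784  0.07  ] (np.float64(-117.72076605080733), np.float64(0.12976792464728898))
jar [0.5056 0.0847 0.04  ] (np.float64(83.79702674162313), np.float64(0.14903629087799244))
candle [ 0.5558 -0.2156  0.057 ] (np.float64(-66.43719622350011), np.float64(0.1659750873774654))
tin [0.4234 0.073  0.013 ] (np.float64(115.83200356758054), np.float64(0.15165023111935602))
tape [0.6042 0.0623 0.025 ] (np.float64(47.64351743011412), np.float64(0.17026087733056988))
lip [ 0.4351 -0.2047  0.07  ] (np.float64(-111.0529613899614), np.float64(0.1513315442951204))
candle [ 0.557  -0.2244  0.057 ] (np.float64(-67.22912773894238), np.float64(0.17449051792222045))
```

Request:
jog_arm --motion '[0.91, -0.83, 0, 0, 0, 0, -1, 0.91, -0.83, 0, 0, 0, 0, -1, 0.91, -0.83, 0, 0, 0, 0, -1, 0.91, -0.83, 0, 0, 0, 0, -1, 0.91, -0.83, 0, 0, 0, 0, -1, 0.91, -0.83, 0, 0, 0, 0, -1, 0.91, -0.83, 0, 0, 0, 0, -1, 0.91, -0.83, 0, 0, 0, 0, -1, 0.91, -0.83, 0, 0, 0, 0, -1, 0.91, -0.83, 0, 0, 0, 0, -1, 0.91, -0.83, 0, 0, 0, 0, -1, 0.91, -0.83, 0, 0, 0, 0, -1]'

```text
time: 1.6
position: [0.4884, -0.0621, 0.2334]
tool_rot: [0.985, 0.174, -0.0, -0.0]
ft_force: [0.5, -1.0, 0.6]
grip_width: 0.0871
grip_force: 0.0
```

Request:
jog_arm --motion '[0, 0, 0, 0, 0, -1, -1, 0, 0, 0, 0, 0, -1, -1, 0, 0, 0, 0, 0, -1, -1, 0, 0, 0, 0, 0, -1, -1, 0, 0, 0, 0, 0, -1, -1, 0, 0, 0, 0, 0, -1, -1, 0, 0, 0, 0, 0, -1, -1, 0, 0, 0, 0, 0, -1, -1, 0, 0, 0, 0, 0, -1, -1, 0, 0, 0, 0, 0, -1, -1, 0, 0, 0, 0, 0, -1, -1, 0, 0, 0, 0, 0, -1, -1]'

```text
time: 3.1
position: [0.4876, -0.0635, 0.2332]
tool_rot: [0.828, 0.56, -0.0, -0.0]
ft_force: [-0.5, -0.2, -0.3]
grip_width: 0.0875
grip_force: 0.0
```

```bash
cat >> h.py <<'E'
def wproj(o,z_img=None):
    c=robot.calibration("wrist");T=np.eye(4);T[:3,:3]=Rn.from_quat(o["tool_rot"]).as_matrix();T[:3,3]=o["position"]
    return c,T@c["T_tool_cam"]
def topdown(img,o,z,c,half=.12,n=600):
    "orthographic view of plane z; columns=+x, rows=-y"
    k,M=wproj(o);s=2*half/n
    X,Y=np.meshgrid(c[0]-half+s*np.arange(n),c[1]+half-s*np.arange(n))
    P=np.stack([X,Y,np.full_like(X,z)],-1)-M[:3,3]
    P=P@M[:3,:3];rho=np.hypot(P[...,0],P[...,1]);th=np.arctan2(rho,P[...,2])*k["fx"]/np.maximum(rho,1e-9)
    return cv2.remap(img,(k["cx"]+th*P[...,0]).astype(np.float32),(k["cy"]+th*P[...,1]).astype(np.float32),cv2.INTER_LINEAR)
E
python3 - <<'E'
from h import *
o=robot.get_obs();im=robot.camera("wrist");np.savez("w1.npz",im=im,p=o["position"],r=o["tool_rot"])
print(o["position"],o["time"],np.degrees(o["q"]))
R=Rn.from_quat(o["tool_rot"]).as_matrix();print(R)
cv2.imwrite("pics/w1.png",im)
E
```

```text
[ 0.48764282 -0.0635193   0.23322857] 3.1 [-2.04661842e+01  2.00528158e+01  1.00806708e+02 -7.64979006e-04
  5.91920935e+01  1.41326405e+00]
[[ 3.72648582e-01  9.27972152e-01 -8.48029036e-04]
 [ 9.27972539e-01 -3.72648460e-01  3.04254741e-04]
 [-3.36767874e-05 -9.00327755e-04 -9.99999594e-01]]
```

View pics/w1.png

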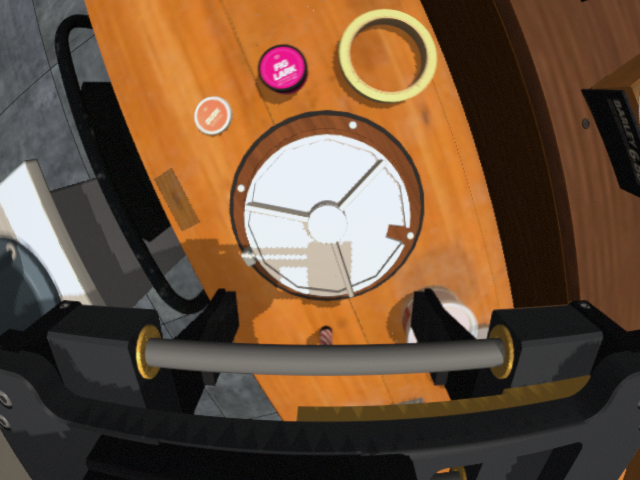

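Wrist view: cap at (328,223), notch (400,234), block (248,257), divider ends (381,161), (248,204), (352,296). Next I measure the centre and angles from it.

Run:
```python
from h import *
np.set_printoptions(precision=4,suppress=True)
d=np.load("w1.npz");o=dict(position=d["p"],tool_rot=d["r"]);im=d["im"]
k,M=wproj(o)
def W(u,v,z):
    a=np.array([u-k["cx"],v-k["cy"]]);r=np.hypot(*a);t=r/k["fx"]
    q=M[:3,:3]@np.r_[np.sin(t)*a/r,np.cos(t)];return (M[:3,3]+q*(z-M[2,3])/q[2])
# base+mat outline: not-orange darkness
hsv=cv2.cvtColor(im,cv2.COLOR_BGR2HSV)
wh=((hsv[...,1]<40)&(hsv[...,2]>190)).astype(np.uint8)
n,l,s,_=cv2.connectedComponentsWithStats(wh)
i=l[235,290] if l[235,290] else 1+np.argmax(s[1:,4])
m=np.isin(l,[j for j in range(1,n) if s[j,4]>300 and 240<s[j,0]+s[j,2]/2<415 and 130<s[j,1]+s[j,3]/2<300]).astype(np.uint8)
h=cv2.convexHull(np.argwhere(m)[:,::-1].astype(np.int32))[:,0]
p=np.array([W(u,v,.043)[:2] for u,v in h])
A=np.c_[2*p,np.ones(len(p))];x=np.linalg.lstsq(A,(p**2).sum(1),rcond=None)[0];print("rim centre",x[:2],"r",np.sqrt(x[2]+x[:2]@x[:2]))
cap=W(328,223,.063);print("cap",cap)
c=np.array([.4885,-.0635])
for c in (c,cap[:2]):
  for nm,u,v,z in [("d1",381,161,.06),("d3",248,204,.06),("d2",352,296,.06),("notch",401,234,.04),("block",247,257,.027)]:
    q=W(u,v,z)[:2];print(nm,q,np.degrees(np.arctan2(*(q-c)[::-1])),np.linalg.norm(q-c))
```

```text
rim centre [ 0.4909 -0.0593] r 0.07788686585406608
cap [ 0.4922 -0.0605  0.063 ]
d1 [ 0.5557 -0.0262] 29.010844557821734 0.0768682770747542
d3 [ 0.4319 -0.0178] 141.0689366201701 0.0727081806010306
d2 [ 0.4868 -0.1369] -91.34656596610937 0.07344926262526204
notch [ 0.5524 -0.1024] -31.338046110844004 0.07480306420461112
block [ 0.3983 -0.0712] -175.10309935888105 0.09051212713421358
d1 [ 0.5557 -0.0262] 28.35967349428549 0.07214329124733392
d3 [ 0.4319 -0.0178] 144.70996866124008 0.07387361250861556
d2 [ 0.4868 -0.1369] -94.08907746966455 0.07663484371617833
notch [ 0.5524 -0.1024] -34.86949160379744 0.07331497611701733
block [ 0.3983 -0.0712] -173.47813869907972 0.09453208319315075
```

Request:
jog_arm --motion '[0, 0, 0, 0, 0, -1, -1, 0, 0, 0, 0, 0, -1, -1, 0, 0, 0, 0, 0, -1, -1, 0, 0, 0, 0, 0, -1, -1, 0, 0, 0, 0, 0, -1, -1, 0, 0, 0, 0, 0, -1, -1, 0, 0, 0, 0, 0, -1, -1, 0, 0, 0, 0, 0, -1, -1, 0, 0, 0, 0, 0, -1, -1, 0, 0, 0, 0, 0, -1, -1, 0, 0, 0, 0, 0, -1, -1, 0, 0, 0, 0, 0, -1, -1]'

```text
time: 4.65
position: [0.4877, -0.0635, 0.2333]
tool_rot: [0.529, 0.848, -0.0, -0.0]
ft_force: [-0.5, -0.1, -0.3]
grip_width: 0.0869
grip_force: 0.0
```

Request:
jog_arm --motion '[0, 0, 0, 0, 0, -1, -1, 0, 0, 0, 0, 0, -1, -1, 0, 0, 0, 0, 0, -1, -1, 0, 0, 0, 0, 0, -1, -1, 0, 0, 0, 0, 0, -1, -1, 0, 0, 0, 0, 0, -1, -1, 0, 0.09, 0.9, 0, 0, 0, -1, 0, 0, 0.9, 0, 0, 0, -1, 0, 0, 0.9, 0, 0, 0, -1, 0, 0, 0.9, 0, 0, 0, -1, 0, 0, 0, 0, 0, 0, -1]'

```text
time: 6.02
position: [0.4882, -0.0602, 0.0874]
tool_rot: [0.343, 0.94, 0.0, -0.003]
ft_force: [-0.2, 0.4, -0.1]
grip_width: 0.0869
grip_force: 0.0
```

Run:
```python
from h import *
o=robot.get_obs();print(o["position"],o["time"],np.degrees(o["q"]),o["ft_force"])
R=Rn.from_quat(o["tool_rot"]).as_matrix();print(R, np.degrees(np.arctan2(R[1,1],R[0,1])))
a=robot.camera("scene")[170:320,270:450];b=robot.camera("side")[190:340,225:405]
cv2.imwrite("pics/ab.png",cv2.resize(np.hstack([a,b]),None,fx=2.2,fy=2.2,interpolation=cv2.INTER_CUBIC))
```

```text
[ 0.48822254 -0.06019893  0.08736324] 6.025 [-2.00699924e+01  3.41548371e+01  1.07865808e+02 -3.23511964e-04
  3.83674407e+01 -7.00083967e+01] [-0.15749607  0.39546461 -0.12133712]
[[-0.76533558  0.6436     -0.00636321]
 [ 0.64359999  0.76535852  0.0023211 ]
 [ 0.006364   -0.00231895 -0.99997706]] 49.93908137175474
```

View pics/ab.png

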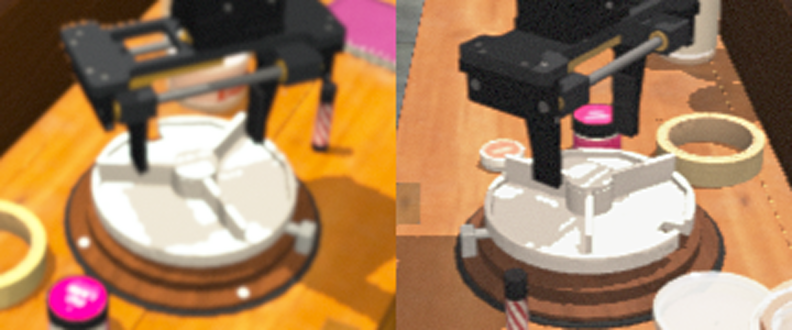

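The fingers straddle the hub at 50° and 230°, both clear of dividers. I'll lower, then turn.

Request:
jog_arm --motion '[-0.05, 0.01, 0.38, 0, 0, 0, -1, 0, 0, 0.38, 0, 0, 0, -1, 0, 0, 0, 0, 0, 0, -1]'

```text
time: 6.5
position: [0.4913, -0.0616, 0.0582]
tool_rot: [0.342, 0.94, 0.0, -0.001]
ft_force: [-0.6, -0.1, 0.1]
grip_width: 0.087
grip_force: 0.0
```

Request:
jog_arm --motion '[0, 0, 0, 0, 0, 0.8, -1, 0, 0, 0, 0, 0, 0.8, -1, 0, 0, 0, 0, 0, 0.8, -1, 0, 0, 0, 0, 0, 0.8, -1, 0, 0, 0, 0, 0, 0.8, -1, 0, 0, 0, 0, 0, 0.8, -1]'

```text
time: 7.25
position: [0.4917, -0.0615, 0.0593]
tool_rot: [0.495, 0.869, 0.0, -0.0]
ft_force: [1.1, 1.3, -0.0]
grip_width: 0.0869
grip_force: 0.6
```

Request:
jog_arm --motion '[0, 0, 0, 0, 0, 0.9, -1, 0, 0, 0, 0, 0, 0.9, -1, 0, 0, 0, 0, 0, 0.9, -1, 0, 0, 0, 0, 0, 0.9, -1, 0, 0, 0, 0, 0, 0.9, -1, 0, 0, 0, 0, 0, 0.9, -1, 0, 0, 0, 0, 0, 0.9, -1, 0, 0, 0, 0, 0, 0.9, -1, 0, 0, 0, 0, 0, 0.9, -1, 0, 0, 0, 0, 0, 0.9, -1, 0, 0, 0, 0, 0, 0.9, -1, 0, 0, 0, 0, 0, 0.9, -1]'

```text
time: 8.75
position: [0.4924, -0.0618, 0.0594]
tool_rot: [0.78, 0.626, 0.0, 0.0]
ft_force: [0.8, 1.6, -0.8]
grip_width: 0.0869
grip_force: 0.5
```

Request:
jog_arm --motion '[0, 0, 0, 0, 0, 0.9, -1, 0, 0, 0, 0, 0, 0.9, -1, 0, 0, 0, 0, 0, 0.9, -1, 0, 0, 0, 0, 0, 0.9, -1, 0, 0, 0, 0, 0, 0.9, -1, 0, 0, 0, 0, 0, 0.9, -1, 0, 0, 0, 0, 0, 0.9, -1, 0, 0, 0, 0, 0, 0.9, -1, 0, 0, 0, 0, 0, 0.9, -1, 0, 0, 0, 0, 0, 0.9, -1, 0, 0, 0, 0, 0, 0.9, -1, 0, 0, 0, 0, 0, 0.9, -1]'

```text
time: 10.25
position: [0.4933, -0.0623, 0.0596]
tool_rot: [0.956, 0.295, 0.001, 0.001]
ft_force: [2.0, -0.5, -0.7]
grip_width: 0.0869
grip_force: 0.6
```

Run:
```python
from h import *
o=robot.get_obs();print(o["position"],o["time"],np.degrees(o["q"]),o["ft_force"],o["moment"])
R=Rn.from_quat(o["tool_rot"]).as_matrix();print(np.degrees(np.arctan2(R[1,1],R[0,1])))
a=robot.camera("scene");b=robot.camera("side");cv2.imwrite("pics/s2.png",a);cv2.imwrite("pics/d2.png",b)
cv2.imwrite("pics/ab2.png",cv2.resize(np.hstack([a[210:320,290:430],b[235:345,245:385]]),None,fx=2.85,fy=2.85,interpolation=cv2.INTER_CUBIC))
```

```text
[ 0.4933173  -0.06228533  0.05956393] 10.25 [-2.00948556e+01  3.73410852e+01  1.08258215e+02 -7.05015369e-04
  3.42308296e+01  3.56257665e+01] [ 1.98111236 -0.46696521 -0.65242504] [-0.01591713 -0.25050971  0.08411539]
-55.72015887905866
```

View pics/ab2.png

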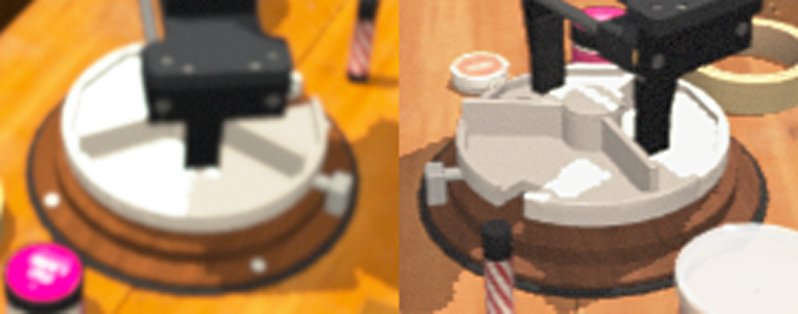

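Tray turned cleanly. Side crop: pushed divider end ≈(335,293), left divider end ≈(269,271), notch ≈(286,301) in full pixels; scene: divider ends (318,258) and (397,265).

Run:
```python
from h import *
c=np.array([.4905,-.0615])
for nm,n,u,v,z in [("push","side",334.8,292.9,.06),("left","side",268.9,271.1,.06),("notch","side",285,300.5,.043),("L","scene",318,257.5,.06),("Rt","scene",397,265,.06)]:
    q=onz(n,u,v,z)[:2];print(nm,q,np.degrees(np.arctan2(*(q-c)[::-1])),np.linalg.norm(q-c))
```

```text
push [ 0.51876144 -0.13212311] -68.19006125388508 0.07606794661430746
left [ 0.41730151 -0.05697513] 176.4626796205573 0.07333821084998472
notch [ 0.44235125 -0.1210713 ] -128.94701680863548 0.07659661888199039
L [ 5.33111302e-01 -1.47877721e-04] 55.21860207575211 0.07469809854262183
Rt [ 0.41226506 -0.04991727] 171.57849912135603 0.07908771067275981
```

Request:
jog_arm --motion '[0, 0, 0, 0, 0, 0.9, -1, 0, 0, 0, 0, 0, 0.9, -1, 0, 0, 0, 0, 0, 0.9, -1, 0, 0, 0, 0, 0, 0.9, -1, 0, 0, 0, 0, 0, 0.9, -1, 0, 0, 0, 0, 0, 0.9, -1, 0, 0, 0, 0, 0, 0.9, -1, 0, 0, 0, 0, 0, 0.9, -1, 0, 0, 0, 0, 0, 0.9, -1, 0, 0, 0, 0, 0, 0.9, -1, 0, 0, 0, 0, 0, 0.9, -1, 0, 0, 0, 0, 0, 0, -1]'

```text
time: 11.85
position: [0.4926, -0.0622, 0.0594]
tool_rot: [0.999, -0.045, 0.001, 0.0]
ft_force: [0.0, -1.0, 1.2]
grip_width: 0.087
grip_force: 0.7
```

Run:
```python
from h import *
o=robot.get_obs();print(o["position"],o["time"],np.degrees(o["q"]),o["ft_force"],o["moment"])
R=Rn.from_quat(o["tool_rot"]).as_matrix();print(np.degrees(np.arctan2(R[1,1],R[0,1])))
a=robot.camera("scene");b=robot.camera("side");cv2.imwrite("pics/s3.png",a);cv2.imwrite("pics/d3.png",b)
cv2.imwrite("pics/ab3.png",cv2.resize(np.hstack([a[210:320,290:430],b[235:345,245:385]]),None,fx=2.85,fy=2.85,interpolation=cv2.INTER_CUBIC))
```

```text
[ 0.49258677 -0.06219117  0.05940074] 11.85 [-2.01073598e+01  3.73497272e+01  1.08298466e+02 -2.03805122e-02
  3.42757762e+01  7.50185532e+01] [ 0.01898823 -0.96745868  1.22449074] [-0.24655902 -0.14957766  0.14131843]
-95.10909836045687
```

View pics/ab3.png

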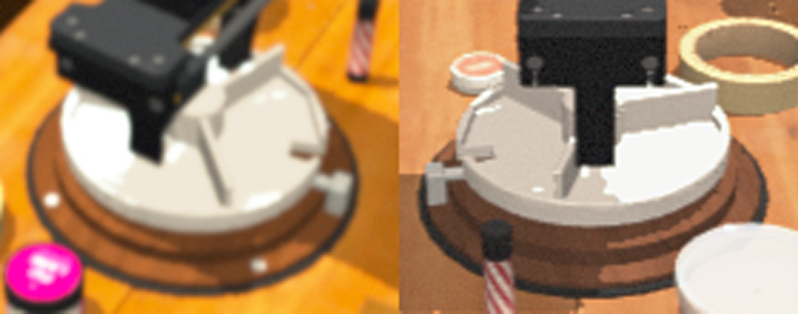

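Notch is now near the block (side crop (475,153), scene crop (307,148)).

Run:
```python
from h import *
c=np.array([.4905,-.0615])
S=lambda x,y:(290+x/2.85,210+y/2.85); D=lambda x,y:(245+(x-399)/2.85,235+y/2.85)
for nm,n,p,z in [("push","side",D(561,173),.06),("right","side",D(717,87),.06),("notch","side",D(475,152),.038),("notch","scene",S(305,148),.038),("far","scene",S(283,47),.06),("near","scene",S(227,183),.06),("block","scene",S(334,178),.027),("block","side",D(435,170),.027)]:
    q=onz(n,*p,z)[:2];print(nm,q,np.degrees(np.arctan2(*(q-c)[::-1])),np.linalg.norm(q-c))
```

```text
push [ 0.46814472 -0.13584072] -106.73675471304894 0.0776292505409107
right [ 0.56478226 -0.05014097] 8.694157552455014 0.07514573450090685
notch [ 0.42104387 -0.0757089 ] -168.43831614495554 0.07089462209142704
notch [ 0.42278132 -0.07897172] -165.53293099085116 0.06993626515116304
far [ 0.46449623 -0.1340912 ] -109.70864506023943 0.07710822539882697
near [ 0.44145181 -0.00821441] 132.62887442715643 0.07242291850513403
block [ 0.40102184 -0.07496299] -171.4433940248315 0.0904853202301257
block [ 0.3975142  -0.07574102] -171.2926616143067 0.09407000809262638
```

Request:
jog_arm --motion '[0, 0, 0, 0, 0, 0.5, -1, 0, 0, 0, 0, 0, 0.5, -1, 0, 0, 0, 0, 0, 0, -1, 0, 0, 0, 0, 0, -0.5, -1, 0, 0, 0, 0, 0, -0.7, -1, 0, 0, -0.6, 0, 0, 0, -1, 0, 0, -0.9, 0, 0, 0, -1, 0, 0, -0.9, 0, 0, 0, -1, 0, 0, -0.9, 0, 0, 0, -1, 0, 0, -0.9, 0, 0, 0, -1, 0, 0, 0, 0, 0, 0, -1]'

```text
time: 13.32
position: [0.493, -0.0619, 0.2294]
tool_rot: [0.999, -0.038, 0.002, 0.0]
ft_force: [-0.1, 0.4, -0.4]
grip_width: 0.0867
grip_force: 0.0
```

Run:
```python
from h import *
o=robot.get_obs();im=robot.camera("wrist");np.savez("w2.npz",im=im,p=o["position"],r=o["tool_rot"])
print(o["position"],o["time"])
# local zoom of raw picture around the tray
k,M=wproj(o);P=M[:3,:3].T@(np.array([.4905,-.0615,.045])-M[:3,3]);r=np.hypot(P[0],P[1]);t=np.arctan2(r,P[2])*k["fx"]/r
u,v=int(k["cx"]+t*P[0]),int(k["cy"]+t*P[1]);print(u,v)
x0,y0=max(u-110,0),max(v-100,0);cv2.imwrite("pics/w2.png",cv2.resize(im[y0:y0+190,x0:x0+220],None,fx=3,fy=3,interpolation=cv2.INTER_CUBIC));print(x0,y0)
```

```text
[ 0.49296195 -0.06186153  0.22938358] 13.325
325 226
215 126
```

View pics/w2.png

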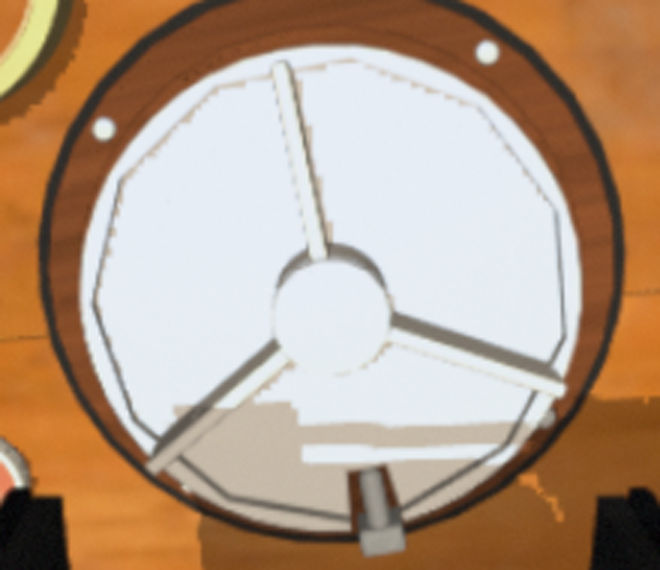

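The pin shows inside the notch (crop about (373,495)), nearly centred. I'll check the gaps with colour masks, projected to each part's height.

Run:
```python
from h import *
d=np.load("w2.npz");o=dict(position=d["p"],tool_rot=d["r"]);im=cv2.resize(d["im"],None,fx=1,fy=1)
hsv=cv2.cvtColor(im,cv2.COLOR_BGR2HSV)
for y in (283,285,287,289,291,293): print(y,[(int(a),int(b)) for a,b in hsv[y,326:352,1:]])
k,M=wproj(o)
def W(u,v,z):
    a=np.array([u-k["cx"],v-k["cy"]]);r=np.hypot(*a);t=r/k["fx"]
    q=M[:3,:3]@np.r_[np.sin(t)*a/r,np.cos(t)];return (M[:3,3]+q*(z-M[2,3])/q[2])
print("cap",W(215+333/3,126+315/3,.063))
```

```text
283 [(37, 198), (39, 198), (40, 198), (40, 189), (52, 162), (81, 126), (96, 112), (105, 107), (100, 99), (45, 107), (25, 123), (25, 135), (22, 137), (23, 135), (25, 123), (48, 101), (116, 86), (133, 88), (67, 134), (46, 176), (40, 197), (40, 199), (39, 198), (37, 198), (39, 198), (39, 198)]
285 [(39, 198), (37, 198), (39, 198), (40, 191), (46, 161), (113, 95), (179, 81), (164, 81), (100, 84), (36, 114), (24, 138), (22, 152), (19, 159), (25, 156), (23, 144), (27, 125), (77, 93), (147, 83), (106, 103), (57, 152), (42, 190), (38, 196), (37, 198), (40, 200), (39, 198), (39, 198)]
287 [(40, 199), (38, 199), (39, 198), (38, 194), (46, 168), (103, 102), (164, 84), (168, 82), (126, 81), (40, 109), (25, 134), (26, 149), (26, 158), (26, 158), (22, 150), (23, 134), (50, 102), (126, 87), (155, 87), (89, 120), (54, 165), (39, 195), (38, 197), (38, 195), (38, 196), (39, 197)]
289 [(38, 199), (39, 197), (38, 197), (38, 195), (45, 171), (93, 110), (160, 86), (177, 85), (149, 87), (64, 100), (27, 123), (25, 144), (22, 154), (26, 159), (25, 154), (24, 141), (32, 120), (89, 97), (160, 86), (134, 95), (67, 133), (44, 180), (39, 196), (41, 198), (39, 198), (39, 197)]
291 [(38, 197), (38, 199), (37, 198), (39, 196), (47, 175), (82, 122), (158, 89), (183, 85), (160, 86), (105, 85), (39, 112), (24, 136), (24, 151), (22, 159), (23, 156), (22, 148), (24, 128), (53, 96), (136, 77), (153, 80), (104, 101), (60, 145), (40, 190), (40, 197), (39, 196), (39, 192)]
293 [(38, 197), (39, 197), (40, 198), (40, 197), (44, 178), (71, 132), (135, 85), (178, 76), (166, 77), (132, 77), (47, 103), (28, 129), (24, 147), (26, 158), (26, 158), (22, 152), (22, 137), (43, 107), (98, 86), (168, 79), (149, 82), (85, 111), (49, 160), (39, 175), (40, 153), (38, 128)]
cap [ 0.4913004  -0.06237116  0.063     ]
```

Row 287: notch 330.7–345.3 px, pin 334.7–342.2 px, so it is centred within 0.5 mm. Now I close the fingers and go down over the cap.

Request:
jog_arm --motion '[-0.04, 0.01, 0, 0, 0, 0, 1, 0, 0, 0, 0, 0, 0, 1, 0, 0, 0, 0, 0, 0, 1, 0, 0, 0, 0, 0, 0, 1, 0, 0, 0, 0, 0, 0, 1, 0, 0, 0.9, 0, 0, 0, 1, 0, 0, 0.9, 0, 0, 0, 1, 0, 0, 0.9, 0, 0, 0, 1, 0, 0, 0.7, 0, 0, 0, 1, 0, 0, 0.2, 0, 0, 0, 1, 0, 0, 0, 0, 0, 0, 1]' --grip_force 10

```text
time: 14.75
position: [0.4906, -0.0622, 0.0831]
tool_rot: [0.999, -0.039, -0.0, -0.0]
ft_force: [-0.6, 0.4, -0.0]
grip_width: 0.0007
grip_force: 0.0
```

Request:
jog_arm --motion '[0, 0, 0.1, 0, 0, 0, 1, 0, 0, 0.1, 0, 0, 0, 1, 0, 0, 0.05, 0, 0, 0, 1, 0, 0, 0.05, 0, 0, 0, 1, 0, 0, 0, 0, 0, 0, 1]'

```text
time: 15.38
position: [0.4908, -0.0623, 0.0714]
tool_rot: [0.999, -0.039, 0.0, 0.0]
ft_force: [-0.2, 0.5, 3.4]
grip_width: 0.0003
grip_force: 1.5
```

Request:
jog_arm --motion '[0, 0, 0.05, 0, 0, 0, 1, 0, 0, 0.05, 0, 0, 0, 1, 0, 0, 0, 0, 0, 0, 1]'

```text
time: 15.75
position: [0.4907, -0.0623, 0.067]
tool_rot: [0.999, -0.039, 0.0, 0.0]
ft_force: [0.7, -0.0, 2.5]
grip_width: 0.0007
grip_force: 1.0
```

Already 7 mm down at low force, so the pin is in the notch. Continuing gently.

Request:
jog_arm --motion '[0, 0, 0.05, 0, 0, 0, 1, 0, 0, 0.03, 0, 0, 0, 1, 0, 0, 0, 0, 0, 0, 1]'

```text
time: 16.12
position: [0.4908, -0.0622, 0.0639]
tool_rot: [0.999, -0.039, 0.0, 0.0]
ft_force: [1.3, -0.3, 4.2]
grip_width: 0.0006
grip_force: 1.8
```

Request:
jog_arm --motion '[0, 0, 0.03, 0, 0, 0, 1, 0, 0, 0, 0, 0, 0, 1]'

```text
time: 16.38
position: [0.4908, -0.0622, 0.0639]
tool_rot: [0.999, -0.038, 0.001, 0.0]
ft_force: [-0.1, -0.3, 13.9]
grip_width: 0.0006
grip_force: 6.9
```

It bottomed out at the expected height with 14 N. Retreat and check.

Request:
jog_arm --motion '[0, 0, -0.3, 0, 0, 0, 1, 0, 0, -0.9, 0, 0, 0, 1, 0, 0, -0.9, 0, 0, 0, 1, 0, 0, -0.9, 0, 0, 0, 1, 0, 0, -0.9, 0, 0, 0, 1, 0, 0, 0, 0, 0, 0, 1, 0, 0, 0, 0, 0, 0, 1]'

```text
time: 17.25
position: [0.4893, -0.0617, 0.2179]
tool_rot: [0.999, -0.039, -0.001, -0.0]
ft_force: [0.2, -0.7, 0.2]
grip_width: 0.0004
grip_force: 0.0
```

Run:
```python
from h import *
o=robot.get_obs();print(o["position"],o["time"],o["ft_force"])
a=robot.camera("scene");b=robot.camera("side")
cv2.imwrite("pics/ab4.png",cv2.resize(np.hstack([a[210:320,290:430],b[235:345,245:385]]),None,fx=2.85,fy=2.85,interpolation=cv2.INTER_CUBIC))
```

```text
[ 0.48932571 -0.06173119  0.21794057] 17.25 [ 0.19918691 -0.65215819  0.20733688]
```

View pics/ab4.png

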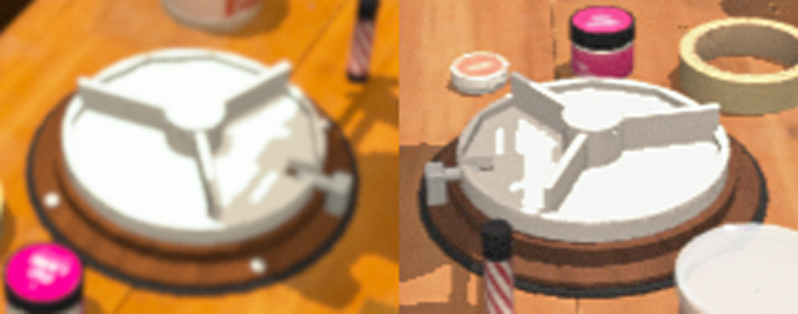

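The tray lies flat on the base with the pin in the notch (side crop (470,165), scene crop (310,172)), and the bystanders haven't moved. Handing in.

```bash
python3 -c "
from rig import robot
print(robot.hand_in())"
```

```text
the job is handed in; nothing more can be done
None
```

The tray is turned so its notch is over the pin and pressed fully home; the highest force read was about 14 N, the other things stayed put, and the job was handed in at about 17 s.

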